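# Stop the bench dust extractor and pop its filter hatch

## Task

The filter of the dust extractor on the chasing bench is due for a check: press the red stop button right in so that it stays down, and only then press gently, once, on the ribbed pad at the free edge of the blue filter hatch until its push-push latch lets go. Draw your fingers clear so that the hatch pops up by itself, do not press it back or hold it, and finish once you have seen that it stays wide open. Touch and press only: grip and lift nothing, and leave the tools and copper pieces round about where they lie.

Things in the scene. Friction and masses are not known exactly. Their poses are not given: they have to be found in the camera images.
- extractor: bench dust extractor, grey sheet-metal box fixed to the bench, 320 mm deep (own x, intake front at -x) x 300 mm wide (own y) x 170 mm high to its flat deck; origin at the centre of its underside, own z up. Front of deck: control panel with the red stop button (y +45 mm), low green start button (y -35 mm, not used), black dial 14 mm high (y -100 mm). Behind it the blue filter hatch
- stop (a joint): travel of the red stop button in m: 0 = up (running), 0.008 = fully pressed in; it moves straight down, needs about 4 N, then meets a firm stop, and stays down where it is left (no spring)
- stop_top (a point): centre of the top of the red mushroom-head stop button, 40 mm across; its top stands 38 mm above the deck (208 mm above the bench) when up. It lies 102 mm in front (-x) of and 45 mm to the left (+y) of the extractor's origin. Press it straight down from above
- hatch (a joint): angle of the filter hatch, rad: 0 to 0.005 = latched shut, negative = pressed in (firm stop at -0.053, 6 mm at the pad), positive = open (stop 1.15). Pressed in by 5 mm or more and let go, the push-push latch frees it and a damped spring swings it to 1.15 in about 1 s and keeps it there. Closed and pressed again it latches shut. Pressing takes about 4 N on the pad; pulling does not open it
- hatch_pad (a point): middle of the white ribbed press pad, 34 mm (own y) x 74 mm, on the hatch; press it straight down. Hatch: blue plate 135 (y) x 180 x 8 mm, upper face 16 mm above the deck (186 mm above the bench) when shut. The pad is 27 mm in from the free right (-y) edge, 108 mm from the hinge, at x +45, y -63 mm of the extractor. Opening, the free edge rises to 305 mm and swings to the left (+y)
- hatch_hinge (a point): middle of the hatch's hinge line, at its left (+y) edge, 182 mm above the bench; the line runs along the extractor's own x
- hammer: chasing hammer lying flat beside the extractor (left), 260 mm long along own x, steel head 85 mm wide at +x, light wooden handle; origin under its middle. Bystander
- punch_pot: open blue tin 68 mm across and 90 mm high, full of steel and brass punches that stand up to 135 mm; origin at the centre of its underside. Bystander, right of the extractor
- pitch_bowl: dark cast-iron pitch bowl on its ring, 152 mm across, 68 mm high (80 mm with the copper piece on the pitch); origin at the centre of its underside. Bystander, right of the extractor
- copper_relief: round copper relief plate 160 mm across, 20 mm high at its middle, lying face up; origin at the centre of its underside. Bystander, left of the extractor
- doming_block: brass doming cube, 50 mm, with round cups; origin at the centre of its underside. Bystander, right of the extractor
- punch: loose chasing punch, square steel rod 10 mm thick, 125 mm long along own x, lying front to back on the extractor's deck, left of the hatch; origin under its middle. Bystander
- wax_tin: flat round aluminium tin (brass-coloured disc on its lid) of polishing compound, 55 mm across, 24 mm high, standing on the extractor's deck to the left of the hatch (20 mm or more from it); origin at the centre of its underside. Bystander

How it is judged:
On the way, in this order (a step that is already met when the one before it is completed fails the run):
1. the red stop button is pressed right in while the hatch is still shut (value of joint stop above 0.0065 m and value of joint hatch between -0.02 and 0.02 rad), for 0.1 s.
2. the hatch is pressed in with the fingers until the latch lets go (value of joint hatch below -0.033 rad and contact force between the fingers and extractor above 1 N), for 0.02 s.
3. the hatch has popped wide open and stands so with the fingers off the machine (value of joint hatch above 1 rad and velocity of joint hatch below 0.1 rad/s and contact force between the fingers and extractor below 0.2 N), for 0.3 s.
At the end, for the whole second after the job is handed in: The stop button stays pressed in (over 6.5 of its 8 mm), the hatch stands open by more than 1.0 rad at rest with nothing touching it, and every tool, tin and copper piece is within 15 mm of where it lay (value of joint stop above 0.0065 m and value of joint hatch above 1 rad and velocity of joint hatch between -0.1 and 0.1 rad/s and distance of each of hammer, punch_pot, pitch_bowl, copper_relief, doming_block, punch, wax_tin from where it was at the start of the episode below 0.015 m).
It fails at once if the freed hatch is pressed back down or pressed a second time (value of joint hatch between 0.03 and 0.12 rad and velocity of joint hatch below -0.12 rad/s).
It fails at once if the open hatch is gripped, pulled or pushed by force (over 12 N) (value of joint hatch above 0.12 rad and contact force between the fingers and extractor above 12 N).
It fails at once if the extractor is pressed with violence (over 60 N) (contact force between the arm and extractor above 60 N).
It fails at once if a tool, tin or copper piece is lifted, carried or pushed away (over 15 mm) (distance of any of hammer, punch_pot, pitch_bowl, copper_relief, doming_block, punch, wax_tin from where it was at the start of the episode above 0.015 m).
It also fails if it takes over 40 s, if anything falls off the work surface, if the arm or the gripper's body presses on something with over 40 N, if the wrist force passes 120 N, or if a joint passes its speed limit or range.

## Robot

A 6-joint arm with a two-finger parallel gripper is mounted at the origin on the work surface. World frame = base frame: x ahead of the robot, y to its left, z up, the work surface at z = 0. Lengths are in m, angles in rad, forces in N, time in s.
With the tool pointing down it reaches from about 0.375 to 0.9 m from the base axis. Payload 3.1 kg.
Tool frame: the origin (TCP) lies on the centre line of the jaws, within the pads' length; the fingertips stand robot.finger_overhang ahead of it and the grasp point (between the pads) lies 2 mm behind it (robot.finger_overhang is the distance from the TCP to the fingertips, in m); z points along the fingers, y is the direction in which the jaws open and shut (so a half turn about z gives the same grasp; the last joint's range is limited). The gripper opens to 87 mm and grips with 3 to 60 N. Pads are 19 mm wide; open, the fingers measure 117 mm over their backs; the gripper's body (75 mm by 190 mm) begins 51 mm behind the grasp point.
Start: joints at [1.155, 0.527, 1.433, -0, 1.181, -0.178], TCP at [0.147, 0.608, 0.24] pointing down, gripper open.
Joint ranges: [-3.08, 3.08], [-0.75, 2.2], [0.22, 2.44], [-1.43, 4.57], [0, 2.65], [-2.85, 2.85]. Speed limits (rad/s): [2.79, 2.79, 3.14, 3.14, 3.14, 3.14].

## Interface

Orientations are given as a unit quaternion [x, y, z, w].
In Python, from rig import robot gives the robot as it stands. The module is installed in compiled form; this text tells all that it offers.
- The arm moves only by the tool step_arm, never from a script. Its arguments are lists of equal length, an entry for each row: "slide": the shift along the tool's x, y, z in mm, a list of three; "twist": the turn about the tool's z in degrees. A call has 1 to 20 rows; each row shifts and turns the commanded pose from where the row before left it, along the tool's axes as they then stand; what a row does not reach is not made up. A row lasts 1/12 s, in which the tool goes at most 41.7 mm and 7.16 degrees, less where a joint would pass 70% of its speed; a pose out of reach is approached as far as the arm can. A call is refused whole if a number of a shift passes 41.7 or a number of a turn 7.16, either way. A call with a gripper value outside its range is refused whole. "jaw" is the finger opening in mm, from 0 to 87, set as the call begins (left out, the last holds). The fingers move at their own pace and stop on an object; "force" is the grip in N (left out, the last holds). Time passes only in rows, so rows that do not move let the fingers close. It gives the time, the measured TCP pose, the force and the opening at its end, in the units of the state.
- robot.get_obs(): the state, without advancing time (a new reading comes with each control period).
- robot.camera(name): name is "side" or "top"; returns a dict with "color" (384x512x3 uint8, blue, green, red), "depth" (384x512 float32, m along the optical axis (not along the pixel's ray), 0 where there is no reading), "camera_matrix" (3x3 intrinsics, pixels), "k1" (the pictures are not rectified: a ray, as slopes to the right and down, at radius r is drawn at 1 + k1 r^2 times it, then the intrinsics apply), "origin" and "orientation" of the camera in the world. Camera axes: x right, y down, z forward; pixel columns grow to the right and rows downward; lengths in m; the calibration is good to about 2 mm. A picture is of the moment at which its call begins.
- robot.hand_in(): hands the job in, once; it reports no verdict.
The state is a dict: "time": time; "q": joint angles; "joint_velocities": joint speeds; "joint_torque": joint torques, N m; "position": TCP position; "tool_rot": TCP orientation; "ft_force": force on the tool from outside, world axes, zero at the start; "moment": the same for the moment, N m; "grip_width": finger opening in m.
Only numpy, scipy, OpenCV 4.12 (cv2) and the standard library are available. Lean on these libraries where they do the work, as an engineer would, in place of code of your own. Each camera call takes 0.05 s, during which the arm holds its last target.

## Working session

There is one attempt and no reset: what is moved stays moved. The work goes in short steps, Python scripts to look and compute and a tool call to move; the robot and the scene stay as the last step left them, time stands still between calls to the robot, and variables do not carry over. Pictures are saved under pics/ and viewed, and the job is handed in when it is done.

Besides the shell and the picture viewer there is one more tool, called after ">>>" by a JSON object that holds its "name" and its "arguments". step_arm: Moves the arm, as the interface text tells. Its arguments: {"type":"object","properties":{"slide":{"type":"array","items":{"type":"array","items":{"type":"number"}}},"twist":{"type":"array","items":{"type":"number"}},"jaw":{"type":"number"},"force":{"type":"number"}},"required":["slide","twist"]}

```bash
mkdir -p pics; cat > h.py <<'E'
import numpy as np, cv2
from scipy.spatial.transform import Rotation as R
from rig import robot
def Rm(o):
    o=np.array(o,float)
    return o if o.shape==(3,3) else R.from_quat(o).as_matrix()
def ray(c,u,v):
    K=np.array(c["camera_matrix"],float); k=float(np.ravel(c["k1"])[0])
    d=np.array([(u-K[0,2])/K[0,0],(v-K[1,2])/K[1,1]]); s=d.copy()
    for _ in range(30): s=d/(1+k*(s@s))
    return np.array(c["origin"],float), Rm(c["orientation"])@np.array([s[0],s[1],1.])
def onz(c,u,v,z):
    o,d=ray(c,u,v); return o+d*(z-o[2])/d[2]
def dep(c,u,v):
    o,d=ray(c,u,v); return o+d*float(c["depth"][int(round(v)),int(round(u))])
E
python3 - <<'E'
from h import *
print(robot.get_obs(), robot.finger_overhang)
for n in("top","side"):
    c=robot.camera(n); cv2.imwrite(f"pics/{n}0.png",c["color"]); np.save(f"pics/{n}0.npy",c,allow_pickle=True)
    print(n,c["origin"],c["orientation"],c["camera_matrix"],c["k1"])
E
```

```text
{'time': 0.0, 'q': array([ 1.15548025e+00,  5.28451664e-01,  1.43389641e+00,  1.96415497e-05,
        1.18139090e+00, -1.78481527e-01]), 'joint_velocities': array([-0.00094729, -0.00067417,  0.00123175, -0.00188297, -0.00031553,
       -0.00111008]), 'joint_torque': array([-5.23045983e-04, -4.40034628e+01, -1.76596731e+01,  6.34554913e-02,
        5.82012499e-02, -1.61923731e-04]), 'position': array([0.1463132 , 0.60692153, 0.23858238]), 'tool_rot': array([ 1.18144356e-01,  9.92995851e-01, -1.02355153e-03, -3.22643984e-04]), 'ft_force': array([ 0.16917553,  0.56593209, -1.08207725]), 'moment': array([0.01588511, 0.00222104, 0.01412162]), 'grip_width': 0.08693348936323524} 0.017
top [0.37572324 0.03047987 1.12834656] [-0.6967976   0.71201464 -0.06405689  0.05835215] [[431.60574436   0.         256.44312294]
 [  0.         431.60574436 194.93744235]
 [  0.           0.           1.        ]] 0.01837694814811921
side [ 0.21898248 -0.68423408  0.70849687] [ 0.86637687 -0.18442389  0.09588096 -0.45407685] [[396.96574904   0.         260.75814882]
 [  0.         396.96574904 192.70989773]
 [  0.           0.           1.        ]] -0.027842877163657152
```

View pics/top0.png

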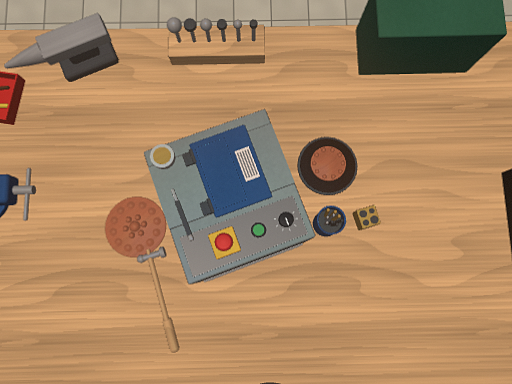

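View pics/side0.png

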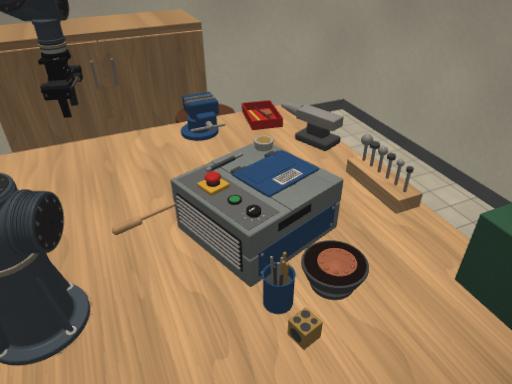

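The top view shows the stop button at about (223,242), the white pad at (247,164), and the hatch hinge on its left edge from (190,158) to (207,208). The side view shows the button at (212,177) and the pad at (288,176).

```bash
python3 - <<'E'
from h import *
def blob(m,box):
    z=np.zeros_like(m);x0,y0,x1,y1=box;z[y0:y1,x0:x1]=m[y0:y1,x0:x1]
    n,l,s,c=cv2.connectedComponentsWithStats(z);i=1+np.argmax(s[1:,4]);return c[i],s[i],l==i
res={}
for n,rb,pb in(("top",(205,225,245,260),(228,140,268,188)),("side",(195,165,230,190),(270,160,310,192))):
    c=np.load(f"pics/{n}0.npy",allow_pickle=True).item();im=c["color"].astype(int);b,g,r=im[...,0],im[...,1],im[...,2]
    red=((r>130)&(g<80)&(b<80)).astype(np.uint8)
    wh=((r>140)&(g>140)&(b>140)).astype(np.uint8)
    cr,sr,_=blob(red,rb)
    wh=cv2.morphologyEx(wh,cv2.MORPH_CLOSE,np.ones((5,5),np.uint8))
    cw,sw,mw=blob(wh,pb)
    rc=cv2.minAreaRect(np.argwhere(mw)[:,::-1].astype(np.float32))
    print(n,"red",cr,sr,onz(c,*cr,.206),dep(c,*cr),"pad",cw,sw,rc,onz(c,*rc[0],.187),dep(c,*cw))
    bp=cv2.boxPoints(rc);print(np.round([onz(c,*p,.187) for p in bp],4))
    if n=="top":
        bl=((b>90)&(r<70)&(b-r>40)).astype(np.uint8); cb,sb,mb=blob(bl,(180,115,280,225))
        mb=cv2.morphologyEx(mb.astype(np.uint8),cv2.MORPH_CLOSE,np.ones((25,25),np.uint8))
        rc=cv2.minAreaRect(np.argwhere(mb)[:,::-1].astype(np.float32))
        P=np.array([onz(c,*p,.186) for p in cv2.boxPoints(rc)]);print("hatch",np.round(P,4))
        for i in range(4):
            d=P[(i+1)%4]-P[i];print(np.linalg.norm(d),np.degrees(np.arctan2(d[1],d[0])))
E
```

```text
top red [222.9707113  241.76150628] [215 233  18  18 239] [0.43751915 0.09464446 0.206     ] [0.43727651 0.09439251 0.20962162] pad [246.86363636 163.47520661] [235 146  25  36 484] ((246.869873046875, 163.48631286621094), (32.4203987121582, 14.864226341247559), 69.44395446777344) [0.61248456 0.04089618 0.187     ] [0.6131195  0.04093652 0.1845787 ]
[[0.6422 0.0689 0.187 ]
 [0.6537 0.0373 0.187 ]
 [0.5831 0.0132 0.187 ]
 [0.5718 0.0445 0.187 ]]
hatch [[ 0.6602  0.1714  0.186 ]
 [ 0.7062  0.0437  0.186 ]
 [ 0.5369 -0.0122  0.186 ]
 [ 0.4938  0.1124  0.186 ]]
0.13574018374598912 -70.1791499039231
0.17829072612731506 -161.73015355298693
0.13186138278192008 109.10397183197408
0.17657809778137915 19.516929253496816
side red [211.88495575 175.77876106] [205 171  15  10 113] [0.43636924 0.09088009 0.206     ] [0.43534399 0.08722447 0.20836989] pad [286.8375 176.925 ] [273 169  29  15  80] ((287.10003662109375, 176.19998168945312), (9.391485214233398, 27.72724151611328), 63.43495178222656) [0.61261938 0.04282089 0.187     ] [0.60757457 0.03468093 0.19092016]
[[0.5762 0.0491 0.187 ]
 [0.6594 0.0764 0.187 ]
 [0.6496 0.0364 0.187 ]
 [0.5695 0.0119 0.187 ]]
```

>>> {"name": "step_arm", "arguments": {"slide": [[0,0,-30],[0,0,-30],[-26.9,-28.6,0],[-26.9,-28.6,0],[-26.9,-28.6,0],[-26.9,-28.6,0],[-26.9,-28.6,0],[-26.9,-28.6,0],[-26.9,-28.6,0],[-26.9,-28.6,0],[-26.9,-28.6,0],[-26.9,-28.6,0],[-26.9,-28.6,0],[-26.9,-28.6,0],[-26.9,-28.6,0],[-26.9,-28.6,0],[-26.9,-28.6,0],[0,0,0],[0,0,0],[0,0,0]], "twist": [0,0,0,0,0,0,0,0,0,0,0,0,0,0,0,0,0,0,0,0], "jaw": 0, "force": 20}}

```text
time: 1.77
position: [0.4374, 0.096, 0.2991]
tool_rot: [0.119, 0.993, 0.0, -0.001]
ft_force: [1.0, 1.0, 0.2]
grip_width: 0.0004
```

>>> {"name": "step_arm", "arguments": {"slide": [[0,-1.5,25],[0,0,25],[0,0,12],[0,0,0]], "twist": [0,0,0,0]}}

```text
time: 2.1
position: [0.4344, 0.0961, 0.2351]
tool_rot: [0.117, 0.993, -0.0, -0.004]
ft_force: [0.3, 0.4, -0.6]
grip_width: -0.0
```

```bash
python3 - <<'E'
from h import *
print(robot.get_obs()["position"],robot.get_obs()["ft_force"])
a=[cv2.resize(robot.camera(n)["color"][y:y+150,x:x+200],(400,300)) for n,x,y in(("side",120,80),("top",130,150))]
cv2.imwrite("pics/a1.png",np.hstack(a))
E
```

```text
[0.43443767 0.09607945 0.23512742] [ 0.32398492  0.39433599 -0.59466315]
```

View pics/a1.png

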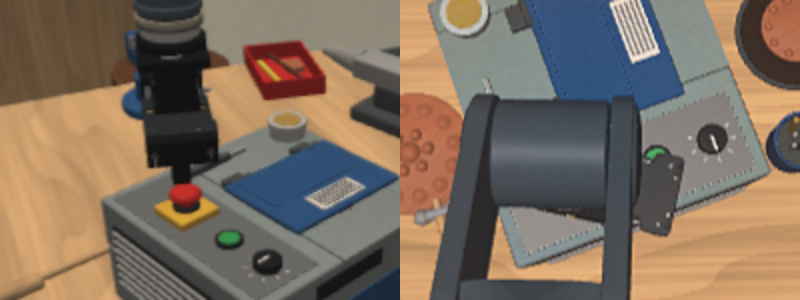

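The fingertips are right above the red cap (about (185,190) in the left crop).

>>> {"name": "step_arm", "arguments": {"slide": [[-2,0,4],[0,0,4],[0,0,3],[0,0,2],[0,0,2],[0,0,2],[0,0,0]], "twist": [0,0,0,0,0,0,0]}}

```text
time: 2.78
position: [0.4399, 0.094, 0.2205]
tool_rot: [0.118, 0.993, 0.0, 0.0]
ft_force: [-0.0, 0.7, 1.5]
grip_width: 0.0003
```

>>> {"name": "step_arm", "arguments": {"slide": [[0,0,1.5],[0,0,1.5],[0,0,1],[0,0,0]], "twist": [0,0,0,0]}}

```text
time: 3.12
position: [0.4399, 0.094, 0.2168]
tool_rot: [0.118, 0.993, 0.0, 0.0]
ft_force: [-1.5, 1.8, 5.5]
grip_width: 0.0007
```

>>> {"name": "step_arm", "arguments": {"slide": [[0,0,1],[0,0,1],[0,0,0]], "twist": [0,0,0]}}

```text
time: 3.37
position: [0.44, 0.094, 0.2165]
tool_rot: [0.118, 0.993, 0.0, 0.001]
ft_force: [-4.7, 0.9, 19.2]
grip_width: 0.0001
```

>>> {"name": "step_arm", "arguments": {"slide": [[0,0,-30],[0,0,-35],[-36,-2.2,0],[-36,-2.2,0],[-36,-2.2,0],[-36,-2.2,0],[-36,-2.2,0],[0,0,20],[0,0,20],[0,0,0],[0,0,0]], "twist": [0,0,0,0,0,0,0,0,0,0,0]}}

```text
time: 4.28
position: [0.611, 0.0409, 0.2378]
tool_rot: [0.118, 0.993, -0.0, -0.002]
ft_force: [0.0, 1.4, 0.7]
grip_width: 0.0004
```

```bash
python3 - <<'E'
from h import *
print(robot.get_obs()["position"],robot.get_obs()["ft_force"])
a=[]
for n,x,y in(("side",150,80),("top",150,110)):
    c=robot.camera(n); a.append(cv2.resize(c["color"][y:y+150,x:x+200],(400,300)))
    if n=="top": print("btn", dep(c,223,242))
    else:
        im=c["color"].astype(int);m=(im[...,2]>130)&(im[...,1]<80)&(im[...,0]<80);m[:165]=0;m[195:]=0;m[:,:195]=0;m[:,235:]=0
        v,u=np.argwhere(m).mean(0);print(u,v,dep(c,u,v))
cv2.imwrite("pics/a2.png",np.hstack(a))
E
```

```text
[0.6109588  0.04093734 0.23776471] [0.02058054 1.37074886 0.65232367]
212.28688524590163 178.51639344262296 [0.4352786  0.08550114 0.20172412]
btn [0.40268071 0.05867651 0.72266177]
```

View pics/a2.png

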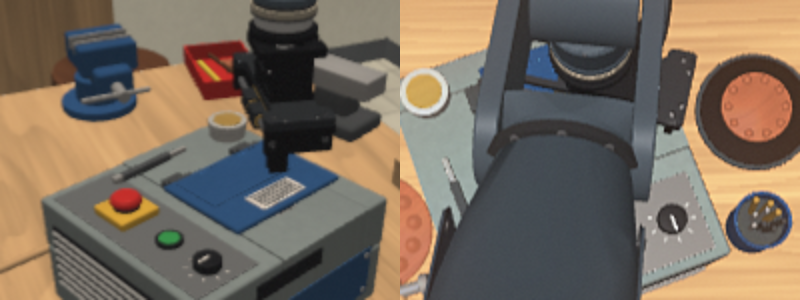

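The button is down (its depth reading is lower by 7 mm), and the tips hang above the pad. Descending.

>>> {"name": "step_arm", "arguments": {"slide": [[0,0,13],[0,0,13],[0,0,3],[0,0,2],[0,0,0],[0,0,0]], "twist": [0,0,0,0,0,0]}}

```text
time: 4.88
position: [0.6128, 0.041, 0.2097]
tool_rot: [0.118, 0.993, -0.0, 0.001]
ft_force: [0.3, -0.4, -0.3]
grip_width: 0.0003
```

>>> {"name": "step_arm", "arguments": {"slide": [[0,0,2],[0,0,2],[0,0,2],[0,0,1.5],[0,0,0]], "twist": [0,0,0,0,0]}}

```text
time: 5.3
position: [0.6125, 0.0409, 0.2015]
tool_rot: [0.118, 0.993, -0.0, 0.0]
ft_force: [-0.7, 0.7, 4.1]
grip_width: 0.0004
```

>>> {"name": "step_arm", "arguments": {"slide": [[0,0,1.5],[0,0,1],[0,0,0]], "twist": [0,0,0]}}

```text
time: 5.55
position: [0.6125, 0.0409, 0.1991]
tool_rot: [0.118, 0.993, -0.0, 0.001]
ft_force: [-0.0, -0.7, 5.5]
grip_width: 0.0009
```

>>> {"name": "step_arm", "arguments": {"slide": [[0,0,1],[0,0,1],[0,0,0]], "twist": [0,0,0]}}

```text
time: 5.8
position: [0.6126, 0.0409, 0.1978]
tool_rot: [0.118, 0.993, -0.0, 0.001]
ft_force: [-1.8, -0.6, 7.8]
grip_width: 0.0003
```

>>> {"name": "step_arm", "arguments": {"slide": [[0,0,1],[0,0,0.5],[0,0,0]], "twist": [0,0,0]}}

```text
time: 6.05
position: [0.6126, 0.041, 0.1977]
tool_rot: [0.118, 0.993, -0.0, 0.001]
ft_force: [-2.9, 0.3, 14.4]
grip_width: 0.0004
```

>>> {"name": "step_arm", "arguments": {"slide": [[0,0,-40],[0,0,-40],[0,0,-40],[0,0,-40],[-10,-16,-30],[-20,-32,0],[-20,-32,0],[-20,-32,0],[-20,-32,0],[-20,-32,0],[0,0,0],[0,0,0],[0,0,0],[0,0,0],[0,0,0],[0,0,0],[0,0,0],[0,0,0],[0,0,0],[0,0,0]], "twist": [0,0,0,0,0,0,0,0,0,0,0,0,0,0,0,0,0,0,0,0]}}

```text
time: 7.72
position: [0.6778, -0.1556, 0.3852]
tool_rot: [0.118, 0.993, -0.0, 0.0]
ft_force: [-0.2, -0.3, 1.1]
grip_width: 0.0
```

```bash
python3 - <<'E'
from h import *
print(robot.get_obs()["position"],robot.get_obs()["ft_force"])
a=[cv2.resize(robot.camera(n)["color"],(400,300)) for n in("side","top")]
cv2.imwrite("pics/a3.png",np.hstack(a))
E
```

```text
[ 0.67780195 -0.1556348   0.38515797] [-0.17155286 -0.27522582  1.10457304]
```

View pics/a3.png

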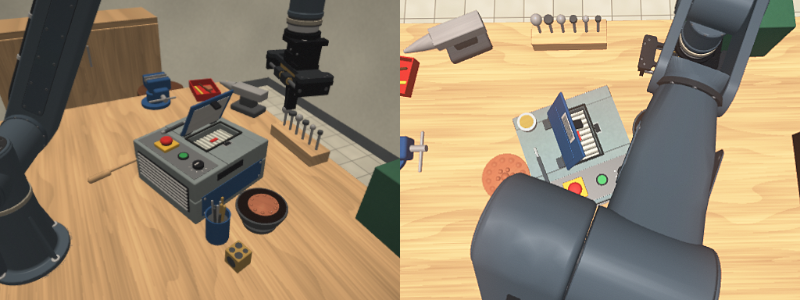

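The hatch stands open at about (208,113) in the left picture and the fingers are well clear. I'll wait and check that it stays.

>>> {"name": "step_arm", "arguments": {"slide": [[0,0,0],[0,0,0],[0,0,0],[0,0,0],[0,0,0],[0,0,0],[0,0,0],[0,0,0],[0,0,0],[0,0,0]], "twist": [0,0,0,0,0,0,0,0,0,0]}}

```text
time: 8.65
position: [0.6778, -0.1559, 0.3851]
tool_rot: [0.118, 0.993, 0.0, 0.0]
ft_force: [0.3, 0.3, 0.3]
grip_width: 0.0006
```

```bash
python3 - <<'E'
from h import *
c=robot.camera("side");im=c["color"];cv2.imwrite("pics/a4.png",cv2.resize(im[90:240,150:350],(800,600)))
i=im.astype(int);b,g,r=i[...,0],i[...,1],i[...,2]
m=((b-r>35)&(r<110));m[:100]=0;m[190:]=0;m[:,:220]=0;m[:,320:]=0
P=np.array([dep(c,u,v) for v,u in np.argwhere(m)])
th=np.radians(19.24);ex=np.array([np.cos(th),np.sin(th)]);ey=np.array([-ex[1],ex[0]])
o=np.array([.4375,.0945])+.102*ex-.045*ey
Q=np.c_[(P[:,:2]-o)@ex,(P[:,:2]-o)@ey,P[:,2]]
k=(abs(Q[:,0]-.045)<.1)&(Q[:,2]>.19)&(Q[:,2]<.33)&(abs(Q[:,1])<.1);Q=Q[k]
print(len(Q),Q.min(0),Q.max(0)); A=np.polyfit(Q[:,2],Q[:,1],1);print("open angle", np.pi-np.arctan2(1,A[0]) if A[0]>0 else np.arctan2(1,-A[0]), A)
E
```

```text
135 [-0.04274014 -0.01358477  0.30167195] [ 0.13489137 -0.00736572  0.30870196]
open angle 1.7492453252589883 [ 0.18036762 -0.06601349]
```

View pics/a4.png

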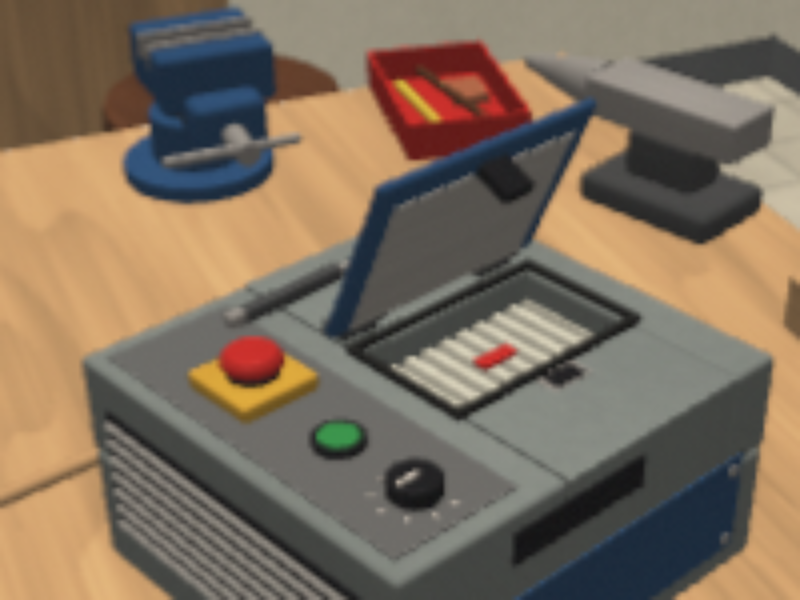

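The hatch's free edge reads z = 0.302–0.309 m, which matches the stated 305 mm for fully open. The angle fit only caught the thin edge face, so I'm disregarding it. Button down, punch and tin in place.

```bash
python3 -c "
from rig import robot
print(robot.hand_in())"
```

```text
the job is handed in; nothing more can be done
None
```

I pressed the stop button in, then pressed the hatch pad once and drew the fingers clear. The hatch popped open by itself, and I handed the job in; no verdict was reported.

- **Stop button:** I pressed it down to its firm stop, at about 19 N with the fingertips at 199.5 mm. A depth reading taken before the hatch press showed it about 7 mm lower than at the start.
- **Hatch pad:** I pressed it once to its firm stop, at about 14 N, then pulled the fingers quickly up and to the right.
- **Hatch open:** About 2.5 s after I let go, its free edge was at 302–309 mm, against the stated 305 mm for fully open. It looked the same about 1 s earlier.
- **Tools and copper pieces:** In the last pictures, none of those in view looked moved. I did not measure them, and in the last top view the arm hid the hammer and the pieces right of the extractor.
- **Check that disagreed:** My direct fit of the opening angle gave 1.75 rad, beyond the 1.15 rad stop. It had only caught points on the hatch's thin edge, so I discarded it and relied on the edge height and the pictures.

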